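# Load two white photo tiles into the spring magazine

### The arm

A 6-joint arm with a two-finger parallel gripper is mounted at the origin on the work surface. World frame = base frame: x ahead of the robot, y to its left, z up, the work surface at z = 0. Lengths are in mm, angles in rad, forces in N, time in s.
With the tool pointing down it reaches from about 300 to 775 mm from the base axis. Payload 14.6 kg.
Tool frame: the origin (TCP) lies midway between the tips of the shut fingers; the grasp point (between the pads) lies 19 mm behind it; x points along the fingers, z is the direction in which the jaws open and shut, and the axes are right-handed (so a half turn about x gives the same grasp; the last joint's range is limited). The gripper opens to 94 mm and grips with 3 to 60 N. Pads are 16 mm wide; open, the fingers measure 119 mm over their backs; the gripper's body (75 mm by 177 mm) begins 78 mm behind the grasp point.
Start: joints at [1.06, 0.3, 1.521, -0, 1.321, -0.067], TCP at [236.152, 496.711, 205.446] pointing down, gripper open.
Joint ranges: [-3.03, 3.03], [-0.79, 2.21], [0.23, 2.52], [-1.04, 4.18], [0, 3.07], [-2.55, 2.55]. Speed limits (rad/s): [2.22, 2.22, 2.57, 3.14, 3.14, 3.14].

### API

Orientations are given as [roll, pitch, yaw] about the fixed x, y, z axes, in that order (R = Rz(yaw) Ry(pitch) Rx(roll)).
In Python, from cell import * gives the robot as it stands.
- The arm moves only by the tool play_rows, never from a script. Its argument "motion" is one flat list of numbers, 7 for each row, row after row: the turn, a rotation vector about the tool's x, y, z in rad, then the shift along the tool's x, y, z in m, then the closure, from -1 (fully open) to 1 (shut), so that 0 is half open. In form: [rx, ry, rz, x, y, z, fingers, rx, ry, rz, x, y, z, fingers, ...]. A call has 1 to 20 rows; each row shifts and turns the pose as measured when the row begins, along the tool's axes as they then stand; what a row does not reach is not made up. A row lasts 1/10 s, in which the tool goes at most 50 mm and 8.59 degrees, less where a joint would pass 70% of its speed; a pose out of reach is approached as far as the arm can. A call with a gripper value outside its range is refused whole. The fingers move at their own pace and stop on an object; "newtons" is the grip in N (left out, the last holds). Time passes only in rows, so rows that do not move let the fingers close. It gives the time, the measured TCP pose, the force and the opening at its end, in the units of the state.
- read_state(): the state, without advancing time (a new reading comes with each control period).
- camera(name): name is "side" or "top" or "wrist"; returns (picture, depth): 420x560x3 uint8, blue, green, red; 420x560 float32, mm along the optical axis (not along the pixel's ray), 0 where there is no reading.
- camera_params(name): a dict with "fx", "fy", "cx", "cy" (pixels), "T" (4x4, takes a point from camera to world coordinates). Camera axes: x right, y down, z forward; pixel columns grow to the right and rows downward; lengths in mm; the calibration is good to about 2 mm. A picture is of the moment at which its call begins: read the wrist's pose just before it. camera_params takes no time and is no camera call; for the wrist camera it gives the pose at the moment of the call.
- sign_off(): hands the job in, once; it reports no verdict.
Trained networks look in the newest picture that a camera, given by its name, has taken for a name from the list of things; names that differ only in an ending like _2 or _b are one class to them, and where a whole thing is asked for, a point or a joint stands for the part that bears it (a point fixed in the world has none). Each returns a list of dicts, best first, with "conf" (0 to 1); they miss things now and then, are a little off and sometimes report something else, mostly with a low value. They report only what shows in the picture. A call takes as long as a camera call. They do not tell look-alikes from the thing itself.
- masks_of(camera, name): "region" (420x560 bool, what is visible of it).
- place_of(camera, name): "at" ([x, y, z] in mm, in the coordinates of the camera as it stood for that picture, good to about 4 mm: a listed point, or the origin of a listed thing).
The state is a dict: "clock": time; "joints": joint angles; "qd": joint speeds; "effort": joint torques, N m; "eef_pos": TCP position; "eef_rot": TCP orientation; "wrist_force": force on the tool from outside, world axes, zero at the start; "moment": the same for the moment, N m; "finger_gap": finger opening in mm.
Only numpy, scipy, OpenCV 4.12 (cv2) and the standard library are available. Lean on these libraries where they do the work, as an engineer would, in place of code of your own. Each camera call takes 0.05 s, during which the arm holds its last target.

### The job

On the green cutting mat, load both white blank tiles into the orange spring magazine, one at a time: lay each one flat over the mouth, its long side along the magazine's length, and push it straight down until the two sprung steel lips snap over it and keep it in. Leave the black tile where it is.

Things in the scene. Friction and masses are not known exactly. Their poses are not given: they have to be found in the camera images.
- magazine: Spring magazine fixed to table: orange walls, yellow sprung floor. Origin: centre of its underside; x along its length (base 150 x 70 x 8 mm), z up; half a turn alike. Well 66 (x) by 54 mm (y); its y sides are open, 48 mm wide, between corner posts (92 mm high), for fingers. Sprung steel lips at both x ends reach to 24 mm from the middle, undersides at z 60 mm, tops sloping inward from z 83 mm.
- white1_center (a point): Centre (half-way up) of a white tile, 60 (x) x 44 (y) x 14 mm (z), 40 to 85 g, flat on the table. Laid in the magazine, x along its x, it first rests on the lips' slopes with its centre 79 mm above the magazine's origin. Push it down (5 to 15 N) to 44 to 50 mm: the lips spread, snap in over it, and on release the sprung floor lifts it against them, to 53 mm.
- white2_center (a point): Centre of the second white tile, same size and axes. Loaded in the same way, to the same heights; the second tile loaded pushes the first one down, to 39 mm. The sprung floor (40 mm of travel) pushes up with 2 to 4 N. If one end of a tile stays up, pressing the middle of its top again, with shut fingers, seats it.
- dark_center (a point): Centre of a black tile, same size, axes and mass. Not wanted: leave it where it lies.
Mind the look-alikes: they are no part of the job. What is shaped like the part that bears white1_center but pink is not meant. Leave any red look-alike of the part that bears white2_center alone.

How it is judged:
By the outcome, as a careful person would: the job done as asked, in the order asked, and still so for the second after the job is handed in, with the robot touching nothing.
It also fails if it takes over 72 s, if anything falls off the work surface, if the arm or the gripper's body presses on something with over 40 N, if the wrist force passes 120 N, or if a joint passes its speed limit or range.

## Working session

There is one attempt and no reset: what is moved stays moved. The work goes in short steps, Python scripts to look and compute and a tool call to move; the robot and the scene stay as the last step left them, time stands still between calls to the robot, and variables do not carry over. Pictures are saved under pics/ and viewed, and the job is handed in when it is done.

Besides the shell and the picture viewer there is one more tool, called after ">>>" as name(argument=value, ...) on one line, values as JSON. play_rows: Moves the arm, as the interface text tells. Its arguments: {"type":"object","properties":{"motion":{"type":"array","items":{"type":"number"}},"newtons":{"type":"number"}},"required":["motion"]}

```bash
ls; mkdir -p pics; cat > h.py <<'E'
from cell import *
import numpy as np, cv2
from scipy.spatial.transform import Rotation as R
def shot(n,f):
    p=camera_params(n);im,d=camera(n);cv2.imwrite('pics/'+f+'.png',im);np.savez('pics/'+f,im=im,d=d,**{k:np.array(v) for k,v in p.items()});return im,d,p
def w(p,u,v,z):
    c=np.array([(u-p['cx'])/p['fx']*z,(v-p['cy'])/p['fy']*z,z,1]);return (np.array(p['T'])@c)[:3]
def tw(p,a): return (np.array(p['T'])@np.append(a,1))[:3]
E
python3 - <<'E'
from h import *
print(read_state())
for n in ['top','side']:
    im,d,p=shot(n,n+'0');print(n,p['fx'],np.round(p['T'],3).tolist())
    for o in ['magazine','white1_center','dark_center']:
        for r in place_of(n,o):print(o,round(r['conf'],2),np.round(tw(p,r['at']),1))
E
```

```text
pics
{'clock': 0.0, 'joints': array([ 1.06040276e+00,  3.00483549e-01,  1.52160112e+00,  9.08049321e-06,
        1.32073279e+00, -6.65845544e-02]), 'qd': array([ 8.95372650e-04, -2.52013163e-04, -9.05898658e-04,  1.39269572e-03,
       -8.68237942e-04, -8.62228833e-05]), 'effort': array([-2.88291718e-03, -5.31793964e+01, -3.52755189e+01,  7.08155846e-02,
        2.42373697e-02, -9.37335653e-05]), 'eef_pos': array([236.01590727, 496.47559998, 204.87103796]), 'eef_rot': array([ 3.06782724,  1.56957149, -2.08837301]), 'wrist_force': array([ 0.74422972, -0.10670773, -0.15835257]), 'moment': array([ 0.02635173,  0.01291897, -0.00881385]), 'finger_gap': 94.09312539817907}
top 449.1588073571957 [[0.015, -0.993, 0.12, 388.558], [-1.0, -0.018, -0.02, 38.684], [0.022, -0.119, -0.993, 868.475], [0.0, 0.0, 0.0, 1.0]]
magazine 0.92 [526.9  51.7  -4.3]
white1_center 0.64 [ 580.9 -236.7    6.4]
white1_center 0.6 [ 464.8 -212.4    5.7]
dark_center 0.98 [441.7 247.6   8.3]
side 522.4172625823173 [[0.693, -0.433, 0.577, -104.624], [-0.721, -0.403, 0.563, -574.773], [-0.011, -0.806, -0.591, 654.674], [0.0, 0.0, 0.0, 1.0]]
magazine 0.96 [528.5  56.6  -0.8]
white1_center 0.9 [ 580.5 -240.4    5.5]
white1_center 0.59 [ 473.3 -210.8    4.9]
dark_center 0.96 [436.  246.6   8.7]
```

View pics/top0.png

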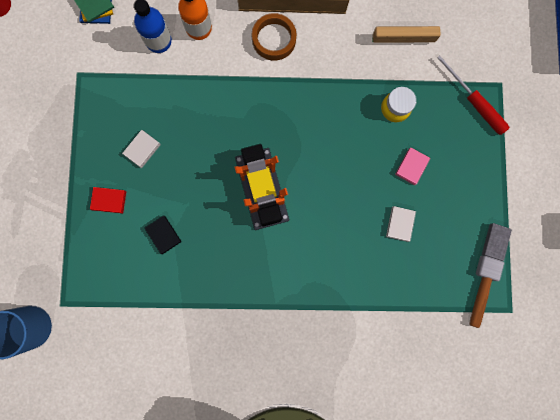

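View pics/side0.png

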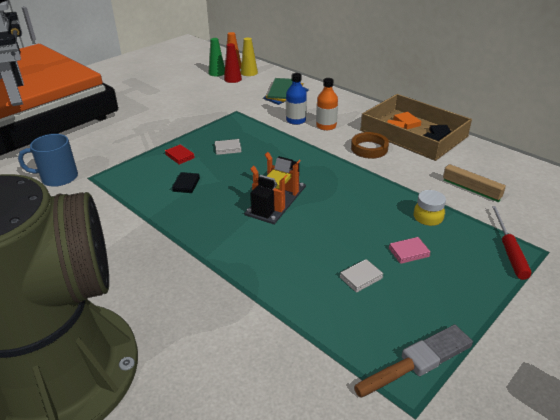

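Candidates (top view): the white tiles are at (141,148) and (401,223). The look-alikes are pink (412,166), red (107,200) and black (163,235). I choose the two white ones, and next I measure them in both views and check them in a crop.

```bash
python3 - <<'E'
from h import *
def ld(f):
    z=np.load(f'pics/{f}.npz');return z['im'],z['d'],{k:z[k] for k in['fx','fy','cx','cy','T']}
def cloud(d,p,m):
    v,u=np.nonzero(m&(d>0));z=d[v,u];c=np.c_[(u-p['cx'])/p['fx']*z,(v-p['cy'])/p['fy']*z,z];return c@p['T'][:3,:3].T+p['T'][:3,3]
for f,seeds in [('top0',[(141,148),(401,223)]),('side0',[(228,146),(361,275)])]:
    im,d,p=ld(f);hsv=cv2.cvtColor(im,cv2.COLOR_BGR2HSV)
    m=((hsv[...,1]<50)&(hsv[...,2]>120)).astype(np.uint8)
    n,l=cv2.connectedComponents(m)
    for s in seeds:
        k=l==l[s[1],s[0]];P=cloud(d,p,k);zt=np.percentile(P[:,2],70);T=P[P[:,2]>zt-4]
        r=cv2.minAreaRect(T[:,:2].astype(np.float32));print(f,s,k.sum(),'z',np.percentile(P[:,2],[5,50,95]).round(1),np.round(r[0],1),np.round(r[1],1),round(r[2],1))
    # magazine slabs
    A=cloud(d,p,np.ones(d.shape,bool));sel=(np.abs(A[:,0]-527)<95)&(np.abs(A[:,1]-54)<95)
    A=A[sel]
    h=np.histogram(A[:,2],bins=np.arange(-6,110,4));print([(int(b),int(a)) for a,b in zip(*h) if a])
    for lo,hi in [(3,200),(60,200),(80,200)]:
        B=A[(A[:,2]>lo)&(A[:,2]<hi)];r=cv2.minAreaRect(B[:,:2].astype(np.float32));print(lo,len(B),np.round(r[0],1),np.round(r[1],1),round(r[2],1))
    cv2.imwrite(f'pics/c_{f}.png',cv2.resize(im[130:250,200:320] if f=='top0' else im[130:250,220:340],(600,600),interpolation=cv2.INTER_CUBIC))
im,_,_=ld('top0');cv2.imwrite('pics/w.png',np.hstack([cv2.resize(im[y-40:y+40,x-40:x+40],(380,380)) for x,y in[(141,148),(401,215)]]))
E
```

```text
top0 (141, 148) 756 z [ 6.2 13.4 16. ] [604.3 291.9] [44.7 59.5] 53.7
top0 (401, 223) 726 z [10.7 13.5 15.8] [ 465.8 -213.9] [44.  60.1] 77.7
[(-6, 232), (-2, 4837), (2, 1383), (6, 578), (10, 83), (14, 13), (18, 13), (22, 14), (26, 11), (30, 10), (34, 18), (38, 15), (42, 18), (46, 16), (50, 45), (54, 592), (58, 561), (62, 250), (66, 62), (70, 60), (74, 68), (78, 243), (82, 92), (86, 61), (90, 42)]
3 3384 [526.9  53.9] [189.7 189.7] 89.9
60 1186 [530.3  56. ] [144.9  77.6] 16.5
80 344 [530.8  56. ] [91.6 77.6] 16.2
side0 (228, 146) 324 z [ 2.8 12.5 14.9] [602.1 291.9] [50.6 58.9] 55.1
side0 (361, 275) 736 z [ 2.6 13.1 15.3] [ 465.1 -215.1] [45.  60.9] 78.2
[(-6, 53), (-2, 2432), (2, 409), (6, 289), (10, 95), (14, 79), (18, 69), (22, 86), (26, 64), (30, 75), (34, 69), (38, 71), (42, 73), (46, 76), (50, 112), (54, 290), (58, 254), (62, 140), (66, 107), (70, 97), (74, 110), (78, 151), (82, 48), (86, 34), (90, 16)]
3 2561 [521.3  55.1] [176.8 182.1] 0.9
60 858 [526.9  55.7] [144.4  76.7] 15.9
80 169 [527.7  56. ] [94.  76.7] 15.9
```

View pics/c_top0.png

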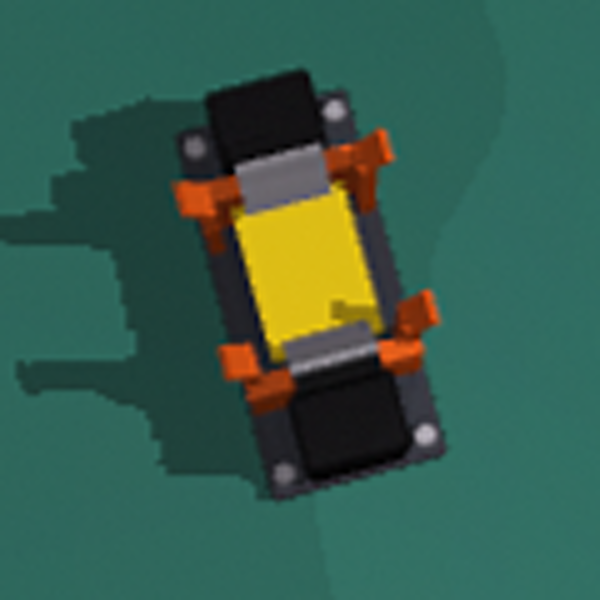

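View pics/w.png

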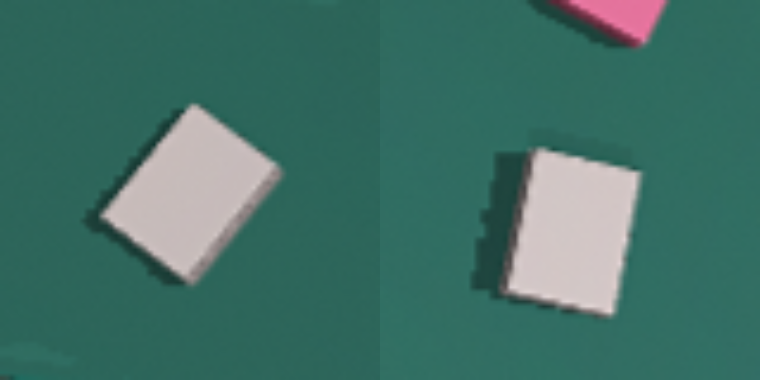

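View pics/c_side0.png

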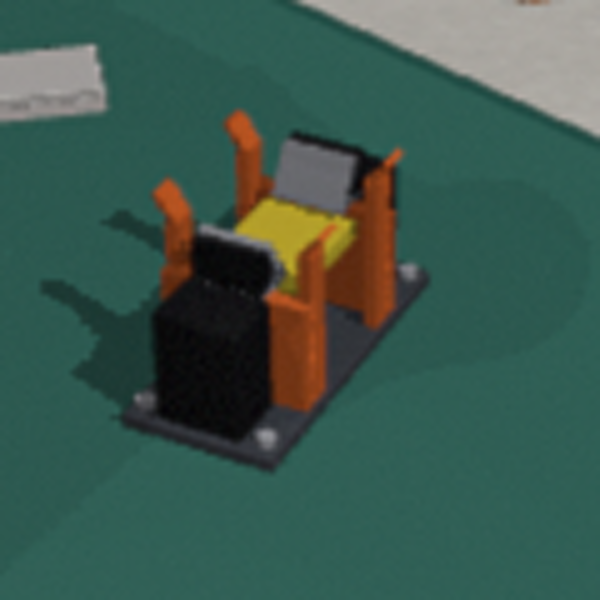

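```bash
cat >> h.py <<'E'
def ang_z(s): 
    M=R.from_euler('xyz',s['eef_rot']).as_matrix();return M
def plan(pos,zang,s=None):
    """pos TCP target; zang: world angle deg (mod 180) of tool z; tool x down"""
    s=s or read_state();M=ang_z(s);best=None
    for k in (0,180):
        a=np.radians(zang+k);z=np.array([np.cos(a),np.sin(a),0]);x=np.array([0,0,-1.]);G=np.c_[x,np.cross(z,x),z]
        rv=R.from_matrix(M.T@G).as_rotvec()
        print('k',k,'rotvec',rv.round(4),'shift mm',(M.T@(np.array(pos)-s['eef_pos'])).round(2),'after-turn axes',(G.T@(np.array(pos)-s['eef_pos'])).round(2))
    print('clock',round(s['clock'],2),'pos',s['eef_pos'].round(1),'j',s['joints'].round(2),'F',s['wrist_force'].round(1),'gap',round(s['finger_gap'],1))
E
python3 - <<'E'
from h import *
s=read_state();print(ang_z(s).round(3))
plan([604,292,150],53.7);plan([465.5,-214.5,150],78)
plan([528.5,56,200],106.2)
camera('top');p=camera_params('top')
for r in place_of('top','white2_center'):print(r['conf'],tw(p,r['at']).round(1))
im,d,p=shot('wrist','wr0');print(np.round(np.linalg.inv(np.r_[np.c_[ang_z(s),s['eef_pos']],[[0,0,0,1]]])@p['T'],3))
E
```

```text
[[-0.    -0.903  0.429]
 [-0.     0.429  0.903]
 [-1.     0.    -0.   ]]
k 0 rotvec [ 1.898e-01 -1.000e-04 -0.000e+00] shift mm [  55.38 -420.12  -26.92] after-turn axes [  55.38 -417.65   52.81]
k 180 rotvec [-2.9518e+00  0.0000e+00 -2.0000e-04] shift mm [  55.38 -420.12  -26.92] after-turn axes [ 55.38 417.65 -52.81]
clock 0.4 pos [236.1 496.7 205.4] j [ 1.06  0.3   1.52  0.    1.32 -0.07] F [ 0.  -0.2 -0.2] gap 94.1
k 0 rotvec [-2.343e-01 -1.000e-04 -0.000e+00] shift mm [  55.44 -512.5  -543.82] after-turn axes [  55.38 -372.22 -647.97]
k 180 rotvec [ 2.9073e+00 -0.0000e+00  2.0000e-04] shift mm [  55.44 -512.5  -543.82] after-turn axes [ 55.38 372.22 647.97]
clock 0.4 pos [236.1 496.7 205.4] j [ 1.06  0.3   1.52  0.    1.32 -0.07] F [ 0.  -0.2 -0.2] gap 94.1
k 0 rotvec [-7.265e-01 -1.000e-04 -1.000e-04] shift mm [   5.4  -453.26 -272.48] after-turn axes [   5.38 -157.8  -504.76]
k 180 rotvec [ 2.4151e+00 -1.0000e-04  1.0000e-04] shift mm [   5.4  -453.26 -272.48] after-turn axes [  5.38 157.8  504.76]
clock 0.4 pos [236.1 496.7 205.4] j [ 1.06  0.3   1.52  0.    1.32 -0.07] F [ 0.  -0.2 -0.2] gap 94.1
0.86 [500.  349.3   6.2]
0.69 [604.3 290.6   8.6]
[[  -0.      -0.233    0.972 -179.073]
 [  -0.      -0.972   -0.233   66.815]
 [   1.      -0.       0.       0.478]
 [   0.       0.       0.       1.   ]]
```

View pics/wr0.png

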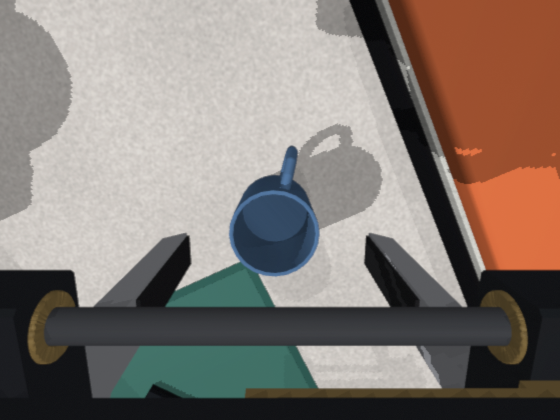

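>>> play_rows(motion=[0, 0, 0, 0, -0.032, -0.034, -1, 0, 0, 0, 0, -0.032, -0.034, -1, 0, 0, 0, 0, -0.032, -0.034, -1, 0, 0, 0, 0, -0.032, -0.034, -1, 0, 0, 0, 0, -0.032, -0.034, -1, 0, 0, 0, 0, -0.032, -0.034, -1, 0, 0, 0, 0, -0.032, -0.034, -1, 0, 0, 0, 0, -0.032, -0.034, -1, 0, 0, 0, 0, -0.032, -0.034, -1, 0, 0, 0, 0, -0.032, -0.034, -1, 0, 0, 0, 0, -0.032, -0.034, -1, 0, 0, 0, 0, -0.032, -0.034, -1, 0, 0, 0, 0, -0.032, -0.034, -1, 0, 0, 0, 0, -0.032, -0.034, -1, 0, 0, 0, 0, -0.032, -0.034, -1])

```text
clock: 2.05
eef_pos: [456.1, -192.7, 207.4]
eef_rot: [-1.151, 1.562, -0.017]
wrist_force: [0.5, -0.1, 0.5]
finger_gap: 94.0
```

```bash
python3 - <<'E'
from h import *
plan([465.5,-214.5,100],78)
E
```

```text
k 0 rotvec [-0.2271  0.0026  0.0081] shift mm [107.53 -16.93 -16.14] after-turn axes [107.45 -13.75 -19.36]
k 180 rotvec [ 2.9145  0.0118 -0.0037] shift mm [107.53 -16.93 -16.14] after-turn axes [107.45  13.75  19.36]
clock 2.05 pos [ 456.1 -192.7  207.4] j [-0.48  0.17  1.68  0.    1.29 -1.61] F [ 0.5 -0.1  0.5] gap 94.0
```

>>> play_rows(motion=[-0.115, 0.001, 0.004, 0.03, -0.008, -0.008, -1, -0.115, 0.001, 0.004, 0.03, -0.008, -0.008, -1, 0, 0, 0, 0.03, 0, 0, -1, 0, 0, 0, 0, 0, 0, -1, 0, 0, 0, 0, 0, 0, -1])

```text
clock: 2.55
eef_pos: [466.7, -220.8, 115.5]
eef_rot: [-1.836, 1.569, -0.47]
wrist_force: [-0.2, -0.1, 0.7]
finger_gap: 93.9
```

```bash
cat >> h.py <<'E'
def cloud(d,p,m):
    v,u=np.nonzero(m&(d>0));z=d[v,u];c=np.c_[(u-p['cx'])/p['fx']*z,(v-p['cy'])/p['fy']*z,z];T=np.array(p['T']);return c@T[:3,:3].T+T[:3,3]
def tile(f,name):
    im,d,p=shot('wrist',f)
    for r in masks_of('wrist',name)[:2]:
        P=cloud(d,p,r['region']);zt=np.percentile(P[:,2],70);T=P[np.abs(P[:,2]-zt)<5]
        q=cv2.minAreaRect(T[:,:2].astype(np.float32));print(round(r['conf'],2),len(P),'z',np.percentile(P[:,2],[5,50,95]).round(1),np.round(q[0],1),np.round(q[1],1),round(q[2],1),'mean',T.mean(0).round(1))
    for r in place_of('wrist',name)[:2]: print('place',round(r['conf'],2),tw(p,r['at']).round(1))
    return im,d,p
E
python3 - <<'E'
from h import *
tile('wB','white1_center');plan([465.5,-214.5,2],78)
E
```

```text
0.79 1309 z [ 1.7 13.4 14.9] [ 581.1 -239.9] [43.9 60.9] 62.0 mean [ 584.3 -242.3   13.5]
0.71 3875 z [12.5 13.8 14.9] [ 467.2 -214.8] [43.9 60.3] 78.2 mean [ 466.1 -214.6   13.8]
place 0.56 [ 464.4 -211.5    6.4]
k 0 rotvec [ 0.0056 -0.0011  0.0037] shift mm [114.17   3.11   5.91] after-turn axes [114.18   2.72   5.77]
k 180 rotvec [-3.136e+00 -5.800e-03 -1.700e-03] shift mm [114.17   3.11   5.91] after-turn axes [114.18  -2.72  -5.77]
clock 2.7 pos [ 467.  -220.7  116.2] j [-0.51  0.32  1.72  0.    1.1  -1.88] F [-0.1 -0.2 -0.3] gap 94.0
```

View pics/wB.png

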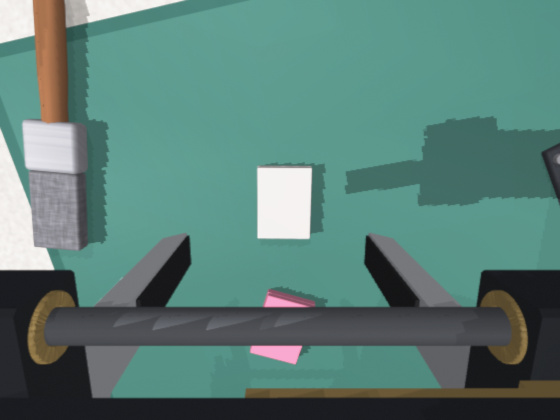

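>>> play_rows(motion=[0.005, -0.001, 0.003, 0.03, 0.002, 0.006, -1, 0, 0, 0, 0.03, 0, 0, -1, 0, 0, 0, 0.03, 0, 0, -1, 0, 0, 0, 0, 0, 0, -1, 0, 0, 0, 0, 0, 0, -1])

```text
clock: 3.2
eef_pos: [470.9, -215.5, 32.0]
eef_rot: [-1.851, 1.557, -0.488]
wrist_force: [0.1, 0.0, 0.1]
finger_gap: 93.9
```

```bash
python3 - <<'E'
from h import *
plan([466.5,-214.6,3],78)
E
```

```text
k 0 rotvec [ 0.0011 -0.0039  0.0137] shift mm [28.97  4.86  0.09] after-turn axes [29.03  4.46 -0.03]
k 180 rotvec [-3.1404 -0.0215 -0.0062] shift mm [28.97  4.86  0.09] after-turn axes [29.03 -4.46  0.03]
clock 3.2 pos [ 470.9 -215.5   32. ] j [-0.5   0.44  1.78  0.    0.91 -1.86] F [0.1 0.  0.1] gap 93.9
```

>>> play_rows(motion=[0, -0.004, 0.013, 0.014, 0.005, 0, -1, 0, 0, 0, 0.01, 0, 0, -1, 0, 0, 0, 0, 0, 0, -1, 0, 0, 0, 0, 0, 0, -1])

```text
clock: 3.6
eef_pos: [467.8, -215.5, 10.3]
eef_rot: [-1.819, 1.565, -0.457]
wrist_force: [-0.1, 0.6, 0.3]
finger_gap: 93.8
```

```bash
python3 - <<'E'
from h import *
plan([466.5,-214.6,3],78)
E
```

```text
k 0 rotvec [ 0.0011 -0.0014  0.0054] shift mm [7.34 1.46 0.63] after-turn axes [7.35 1.42 0.62]
k 180 rotvec [-3.1405e+00 -8.5000e-03 -2.1000e-03] shift mm [7.34 1.46 0.63] after-turn axes [ 7.35 -1.42 -0.62]
clock 3.6 pos [ 467.8 -215.5   10.3] j [-0.5   0.48  1.79  0.    0.87 -1.87] F [-0.1  0.6  0.3] gap 93.8
```

>>> play_rows(motion=[0.001, -0.001, 0.005, 0.006, 0.0015, 0.0006, -1, 0, 0, 0, 0.001, 0, 0, -1, 0, 0, 0, 0, 0, 0, 0.2, 0, 0, 0, 0, 0, 0, 0.2, 0, 0, 0, 0, 0, 0, 0.2, 0, 0, 0, 0, 0, 0, 0.2, 0, 0, 0, 0, 0, 0, 0.2, 0, 0, 0, 0, 0, 0, 0.2, 0, 0, 0, 0, 0, 0, 0.2, 0, 0, 0, 0, 0, 0, 0.2], newtons=40)

```text
clock: 4.6
eef_pos: [466.9, -214.9, 3.8]
eef_rot: [-2.044, 1.569, -0.683]
wrist_force: [-0.3, 0.0, -0.9]
finger_gap: 43.5
```

```bash
python3 - <<'E'
from h import *
plan([466.5,-214.6,3],78)
E
```

```text
k 0 rotvec [-0.     -0.0008  0.0015] shift mm [0.79 0.43 0.17] after-turn axes [0.79 0.43 0.17]
k 180 rotvec [3.1416e+00 2.4000e-03 1.2000e-03] shift mm [0.79 0.43 0.17] after-turn axes [ 0.79 -0.43 -0.17]
clock 4.6 pos [ 466.9 -214.9    3.8] j [-0.5   0.49  1.79 -0.    0.86 -1.86] F [-0.3  0.  -0.9] gap 43.5
```

>>> play_rows(motion=[0, 0, 0, -0.02, 0, 0, 1, 0, 0, 0, -0.04, 0, 0, 1, 0, 0, 0, -0.045, 0, 0, 1, 0, 0, 0, -0.045, 0, 0, 1, 0, 0, 0, -0.02, 0, 0, 1, 0, 0, 0, 0, 0, 0, 1])

```text
clock: 5.2
eef_pos: [465.6, -214.1, 179.0]
eef_rot: [1.4, 1.569, 2.761]
wrist_force: [0.8, 1.2, -0.9]
finger_gap: 43.4
```

```bash
python3 - <<'E'
from h import *
plan([605,78,180],106.2)
E
```

```text
k 0 rotvec [-0.4923  0.0009 -0.0019] shift mm [ -1.09 -75.6  314.7 ] after-turn axes [  -1.04 -215.37  241.6 ]
k 180 rotvec [ 2.6493e+00 -2.6000e-03 -1.2000e-03] shift mm [ -1.09 -75.6  314.7 ] after-turn axes [  -1.04  215.37 -241.6 ]
clock 5.2 pos [ 465.6 -214.1  179. ] j [-0.5   0.24  1.66 -0.    1.24 -1.86] F [ 0.8  1.2 -0.9] gap 43.4
```

>>> play_rows(motion=[-0.12, 0, 0, 0, 0, 0, 1, -0.12, 0, 0, 0, 0, 0, 1, -0.12, 0, 0, 0, 0, 0, 1, -0.12, 0, 0, 0, 0, 0, 1, 0, 0, 0, 0, -0.027, 0.03, 1, 0, 0, 0, 0, -0.027, 0.03, 1, 0, 0, 0, 0, -0.027, 0.03, 1, 0, 0, 0, 0, -0.027, 0.03, 1, 0, 0, 0, 0, -0.027, 0.03, 1, 0, 0, 0, 0, -0.027, 0.03, 1, 0, 0, 0, 0, -0.027, 0.03, 1, 0, 0, 0, 0, -0.027, 0.03, 1, 0, 0, 0, 0, 0, 0, 1, 0, 0, 0, 0, 0, 0, 1, 0, 0, 0, 0, 0, 0, 1])

```text
clock: 6.7
eef_pos: [601.3, 89.9, 151.9]
eef_rot: [1.125, 1.541, 2.986]
wrist_force: [0.4, 0.1, -0.4]
finger_gap: 43.4
```

```bash
cat >> h.py <<'E'
def mag(f):
    im,d,p=shot('wrist',f)
    for r in place_of('wrist','magazine')[:1]: print('place',round(r['conf'],2),tw(p,r['at']).round(1))
    hsv=cv2.cvtColor(im,cv2.COLOR_BGR2HSV)
    for nm,m,lo,hi in [('floor',(hsv[...,0]>22)&(hsv[...,0]<32)&(hsv[...,1]>130),45,75),('orange',(hsv[...,0]<20)&(hsv[...,1]>150),40,100),('orangetop',(hsv[...,0]<20)&(hsv[...,1]>150),78,100),('all',np.ones(d.shape,bool),4,14),('all',np.ones(d.shape,bool),55,100)]:
        P=cloud(d,p,m);P=P[(np.hypot(P[:,0]-528.5,P[:,1]-56)<84)&(P[:,2]>lo)&(P[:,2]<hi)]
        if len(P)>20:
            q=cv2.minAreaRect(P[:,:2].astype(np.float32));print(nm,len(P),'z',np.percentile(P[:,2],[5,50,95]).round(1),np.round(q[0],1),np.round(q[1],1),round(q[2],1))
    return im,d,p
E
python3 - <<'E'
from h import *
plan([605,78,180],106.2)
mag('wm1')
E
```

```text
k 0 rotvec [ 0.007   0.013  -0.0274] shift mm [-28.27   0.61 -12.14] after-turn axes [-28.12  -0.24 -12.5 ]
k 180 rotvec [-3.1342  0.0429  0.0203] shift mm [-28.27   0.61 -12.14] after-turn axes [-28.12   0.24  12.5 ]
clock 6.7 pos [601.3  89.9 151.9] j [ 0.09  0.49  1.38  0.01  1.3  -1.78] F [ 0.4  0.1 -0.4] gap 43.4
place 0.75 [529.7  55.5   1.3]
floor 875 z [55.7 56.8 57.9] [531.6  55.1] [57.2 41.7] 16.5
orange 2564 z [47.6 79.8 91.4] [530.2  54.6] [84.9 76.7] 16.5
orangetop 1407 z [79.4 86.3 91.7] [531.7  55.1] [71.9 76.7] 16.5
all 2929 z [ 6.3  7.8 11.8] [531.5  55.3] [149.3  70.3] 16.6
all 12432 z [56.1 61.8 88. ] [528.8  54.6] [138.9  77.5] 16.7
```

View pics/wm1.png

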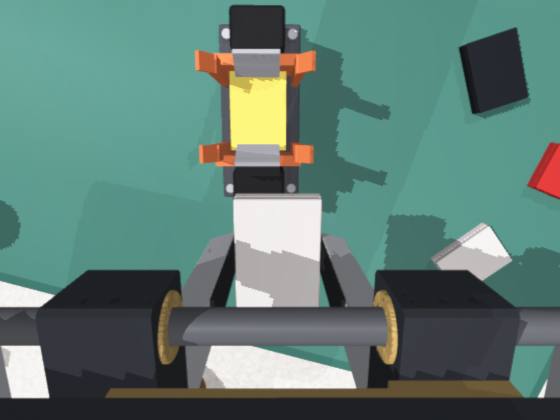

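```bash
cat >> h.py <<'E'
def held(im,d,p,s):
    M=ang_z(s);hsv=cv2.cvtColor(im,cv2.COLOR_BGR2HSV)
    v,u=np.nonzero((hsv[...,1]<60)&(hsv[...,2]>100)&(d>0));m=np.zeros(d.shape,bool);m[190:308,225:330]=((hsv[...,1]<70)&(hsv[...,2]>100))[190:308,225:330]
    P=(cloud(d,p,m)-s['eef_pos'])@M;P=P[(np.abs(P[:,0])<40)]
    print(len(P),'tool x',np.percentile(P[:,0],[1,10,50,90,99]).round(1),'y',np.percentile(P[:,1],[1,50,99,100]).round(1),'z',np.percentile(P[:,2],[1,99]).round(1))
E
python3 - <<'E'
from h import *
z=np.load('pics/wm1.npz');held(z['im'],z['d'],{k:z[k] for k in['fx','fy','cx','cy','T']},read_state())
plan([531.5,55.3,130],106.6)
E
```

```text
9893 tool x [-14.5 -10.2  -9.4  -8.4   0.1] y [-28.3   4.1  29.6  29.9] z [-22.7  23.9]
k 0 rotvec [-0.0008  0.0129 -0.0267] shift mm [ 24.35  76.1  -13.09] after-turn axes [ 22.48  76.74 -12.73]
k 180 rotvec [ 3.1404 -0.0419 -0.0202] shift mm [ 24.35  76.1  -13.09] after-turn axes [ 22.48 -76.74  12.73]
clock 6.8 pos [601.4  89.4 152.5] j [ 0.08  0.49  1.38  0.01  1.3  -1.78] F [-0.6  0.   0. ] gap 43.9
```

>>> play_rows(motion=[0, 0.013, -0.027, 0, 0.02, -0.006, 1, 0, 0, 0, 0, 0.025, -0.007, 1, 0, 0, 0, 0, 0.025, 0, 1, 0, 0, 0, 0, 0.005, 0, 1, 0, 0, 0, 0, 0, 0, 1, 0, 0, 0, 0, 0, 0, 1])

```text
clock: 7.4
eef_pos: [531.1, 50.4, 153.2]
eef_rot: [-1.962, 1.567, -0.108]
wrist_force: [-0.3, 0.5, -1.5]
finger_gap: 43.4
```

```bash
python3 - <<'E'
from h import *
plan([531.5,55.3,110],106.6)
E
```

```text
k 0 rotvec [-0.0072 -0.0015  0.0035] shift mm [43.22 -1.63  4.68] after-turn axes [43.23 -1.82  4.61]
k 180 rotvec [3.1343e+00 5.5000e-03 2.3000e-03] shift mm [43.22 -1.63  4.68] after-turn axes [43.23  1.82 -4.61]
clock 7.4 pos [531.1  50.4 153.2] j [ 0.03  0.31  1.63 -0.    1.19 -1.83] F [-0.3  0.5 -1.5] gap 43.4
```

>>> play_rows(motion=[-0.007, -0.001, 0.003, 0.02, -0.002, 0.0045, 1, 0, 0, 0, 0.015, 0, 0, 1, 0, 0, 0, 0.005, 0, 0, 1, 0, 0, 0, 0, 0, 0, 1, 0, 0, 0, 0, 0, 0, 1])

```text
clock: 7.9
eef_pos: [535.4, 55.8, 112.9]
eef_rot: [-1.898, 1.568, -0.038]
wrist_force: [-0.8, 0.3, -0.3]
finger_gap: 43.5
```

```bash
python3 - <<'E'
from h import *
plan([531.5,55.3,78],106.6)
E
```

```text
k 0 rotvec [-0.0001 -0.0011  0.0031] shift mm [34.85  4.02  0.67] after-turn axes [34.86  3.91  0.64]
k 180 rotvec [3.1415e+00 4.9000e-03 1.7000e-03] shift mm [34.85  4.02  0.67] after-turn axes [34.86 -3.91 -0.64]
clock 7.9 pos [535.4  55.8 112.9] j [ 0.04  0.37  1.66 -0.    1.11 -1.82] F [-0.8  0.3 -0.3] gap 43.5
```

>>> play_rows(motion=[0, -0.001, 0.003, 0.005, 0.0045, 0.0006, 1, 0, 0, 0, 0.005, 0.0005, 0, 1, 0, 0, 0, 0.005, 0.0005, 0, 1, 0, 0, 0, 0.005, 0.0005, 0, 1, 0, 0, 0, 0, 0, 0, 1, 0, 0, 0, 0, 0, 0, 1])

```text
clock: 8.5
eef_pos: [529.7, 54.5, 92.5]
eef_rot: [-1.818, 1.569, 0.042]
wrist_force: [-0.4, 0.4, -1.3]
finger_gap: 43.1
```

```bash
python3 - <<'E'
from h import *
plan([531.5,55.3,78],106.6)
E
```

```text
k 0 rotvec [-0.0002 -0.0004  0.0018] shift mm [14.46 -1.89  0.23] after-turn axes [14.45 -1.92  0.22]
k 180 rotvec [3.1414e+00 2.8000e-03 7.0000e-04] shift mm [14.46 -1.89  0.23] after-turn axes [14.45  1.92 -0.22]
clock 8.5 pos [529.7  54.5  92.5] j [ 0.03  0.38  1.69  0.    1.07 -1.83] F [-0.4  0.4 -1.3] gap 43.1
```

>>> play_rows(motion=[0, 0, 0.001, 0.002, -0.0018, 0, 1, 0, 0, 0, 0.003, 0, 0, 1, 0, 0, 0, 0.003, 0, 0, 1, 0, 0, 0, 0.002, 0, 0, 1, 0, 0, 0, 0, 0, 0, 1])

```text
clock: 9.0
eef_pos: [531.9, 55.1, 81.8]
eef_rot: [-2.064, 1.57, -0.203]
wrist_force: [1.1, -0.2, -0.2]
finger_gap: 42.7
```

```bash
python3 - <<'E'
from h import *
plan([531.5,55.3,78],106.6)
im,d,p=shot('wrist','wm2')
E
```

```text
k 0 rotvec [-0.0002 -0.0006  0.0011] shift mm [3.83 0.29 0.29] after-turn axes [3.83 0.29 0.28]
k 180 rotvec [3.1414e+00 1.8000e-03 1.0000e-03] shift mm [3.83 0.29 0.29] after-turn axes [ 3.83 -0.29 -0.28]
clock 9.0 pos [531.9  55.1  81.8] j [ 0.03  0.4   1.69 -0.    1.05 -1.83] F [ 1.1 -0.2 -0.2] gap 42.7
```

View pics/wm2.png

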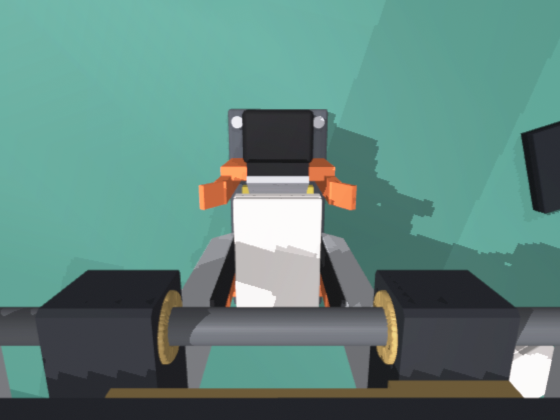

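>>> play_rows(motion=[0, 0, 0.001, 0.004, 0.0003, 0.0003, 1, 0, 0, 0, 0.004, 0, 0, 1, 0, 0, 0, 0.004, 0, 0, 1, 0, 0, 0, 0.004, 0, 0, 1])

```text
clock: 9.45
eef_pos: [532.5, 55.4, 66.2]
eef_rot: [-1.98, 1.567, -0.119]
wrist_force: [0.1, -0.6, 6.4]
finger_gap: 43.5
```

```bash
python3 - <<'E'
from h import *
plan([531.5,55.3,43],106.6)
E
```

```text
k 0 rotvec [-0.0002 -0.0014  0.0032] shift mm [23.23  1.09  0.26] after-turn axes [23.24  1.01  0.22]
k 180 rotvec [3.1414e+00 5.1000e-03 2.2000e-03] shift mm [23.23  1.09  0.26] after-turn axes [23.24 -1.01 -0.22]
clock 9.45 pos [532.5  55.4  66.2] j [ 0.04  0.42  1.7  -0.    1.01 -1.82] F [ 0.1 -0.6  6.4] gap 43.5
```

>>> play_rows(motion=[0, -0.001, 0.003, 0.004, 0.001, 0.0002, 1, 0, 0, 0, 0.004, 0.0003, 0, 1, 0, 0, 0, 0.004, 0.0003, 0, 1, 0, 0, 0, 0.004, 0.0003, 0, 1])

```text
clock: 9.85
eef_pos: [531.2, 55.1, 49.2]
eef_rot: [-1.873, 1.569, -0.013]
wrist_force: [1.6, -0.0, 1.9]
finger_gap: 43.2
```

```bash
python3 - <<'E'
from h import *
plan([531.5,55.3,43],106.6)
E
```

```text
k 0 rotvec [-0.0003 -0.0006  0.0019] shift mm [ 6.16 -0.29  0.1 ] after-turn axes [ 6.16 -0.3   0.1 ]
k 180 rotvec [3.1413e+00 3.0000e-03 9.0000e-04] shift mm [ 6.16 -0.29  0.1 ] after-turn axes [ 6.16  0.3  -0.1 ]
clock 9.85 pos [531.2  55.1  49.2] j [ 0.03  0.45  1.71 -0.    0.98 -1.83] F [ 1.6 -0.   1.9] gap 43.2
```

>>> play_rows(motion=[0, 0, 0.002, 0.004, 0, 0, 1, 0, 0, 0, 0.003, 0, 0, 1, 0, 0, 0, 0, 0, 0, 1])

```text
clock: 10.15
eef_pos: [531.0, 55.1, 40.8]
eef_rot: [2.018, 1.57, -2.405]
wrist_force: [0.6, 0.7, 3.2]
finger_gap: 43.4
```

```bash
python3 - <<'E'
from h import *
plan([531.5,55.3,43],106.6)
im,d,p=shot('wrist','wm3');held(im,d,p,read_state())
shot('side','s3')
cv2.imwrite('pics/s3c.png',cv2.resize(cv2.imread('pics/s3.png')[110:250,210:350],(560,560)))
E
```

```text
k 0 rotvec [-0.0002 -0.0004 -0.0009] shift mm [-2.19 -0.49  0.04] after-turn axes [-2.19 -0.49  0.04]
k 180 rotvec [ 3.1414e+00 -1.5000e-03  7.0000e-04] shift mm [-2.19 -0.49  0.04] after-turn axes [-2.19  0.49 -0.04]
clock 10.15 pos [531.   55.1  40.8] j [ 0.04  0.46  1.72 -0.    0.96 -1.82] F [0.6 0.7 3.2] gap 43.4
9664 tool x [-39.7 -26.3 -10.   -8.9  33.5] y [-28.5   2.8  37.6  38.5] z [-30.7  23.6]
```

View pics/wm3.png

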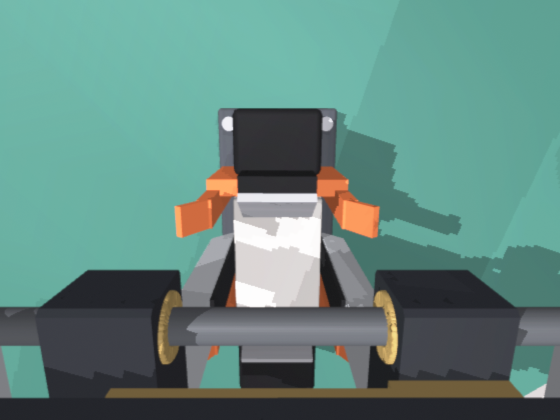

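View pics/s3c.png

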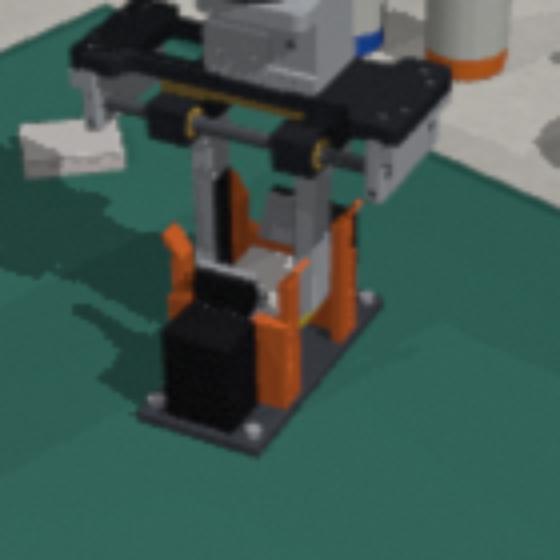

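>>> play_rows(motion=[0, 0, 0, 0, 0, 0, -0.35, 0, 0, 0, 0, 0, 0, -0.35, 0, 0, 0, 0, 0, 0, -0.35, 0, 0, 0, 0, 0, 0, -0.35, 0, 0, 0, 0, 0, 0, -0.35])

```text
clock: 10.75
eef_pos: [530.1, 55.0, 40.7]
eef_rot: [1.577, 1.568, -2.846]
wrist_force: [-0.1, 0.1, 0.3]
finger_gap: 63.2
```

>>> play_rows(motion=[0, 0, 0, -0.01, 0, 0, -0.35, 0, 0, 0, -0.02, 0, 0, -0.35, 0, 0, 0, -0.03, 0, 0, -0.35, 0, 0, 0, -0.03, 0, 0, -0.35, 0, 0, 0, -0.03, 0, 0, -0.35, 0, 0, 0, 0, 0, 0, -0.35, 0, 0, 0, 0, 0, 0, -0.35])

```text
clock: 11.45
eef_pos: [530.0, 55.1, 168.9]
eef_rot: [1.64, 1.568, -2.783]
wrist_force: [0.5, -1.2, 0.3]
finger_gap: 63.3
```

```bash
cat >> h.py <<'E'
def inmag(d,p,c=(531.5,55.3),a=16.6):
    P=cloud(d,p,np.ones(d.shape,bool))-[c[0],c[1],0];t=np.radians(a);x=P[:,0]*np.cos(t)+P[:,1]*np.sin(t);y=-P[:,0]*np.sin(t)+P[:,1]*np.cos(t)
    for lo,hi in [(-22,-12),(-12,-4),(-4,4),(4,12),(12,22)]:
        k=(x>lo)&(x<hi)&(np.abs(y)<18);print((lo,hi),k.sum(),np.percentile(P[k,2],[10,50,90]).round(1) if k.sum() else '')
E
python3 - <<'E'
from h import *
plan([604,292,150],53.7)
im,d,p=shot('wrist','wm4');inmag(d,p)
im,d,p=shot('top','t4');inmag(d,p)
cv2.imwrite('pics/t4c.png',cv2.resize(im[130:250,200:320],(500,500)))
E
```

```text
k 0 rotvec [ 0.923  -0.0013 -0.0023] shift mm [  18.55 -138.6   205.95] after-turn axes [ 18.94  80.62 234.75]
k 180 rotvec [-2.2186e+00  2.7000e-03 -1.6000e-03] shift mm [  18.55 -138.6   205.95] after-turn axes [  18.94  -80.62 -234.75]
clock 11.45 pos [530.   55.1 168.9] j [ 0.04  0.3   1.61 -0.    1.23 -1.82] F [ 0.5 -1.2  0.3] gap 63.3
(-22, -12) 2560 [ 59.8 292.9 294.3]
(-12, -4) 419 [59.  59.8 60.7]
(-4, 4) 392 [59.  59.8 60.7]
(4, 12) 386 [58.9 59.8 60.6]
(12, 22) 474 [59.  59.9 60.7]
(-22, -12) 486 [469.1 472.4 474.4]
(-12, -4) 354 [473.5 475.  476.1]
(-4, 4) 335 [474.5 475.4 476.4]
(4, 12) 306 [472.8 474.5 475.7]
(12, 22) 307 [467.9 471.2 473.6]
```

View pics/wm4.png

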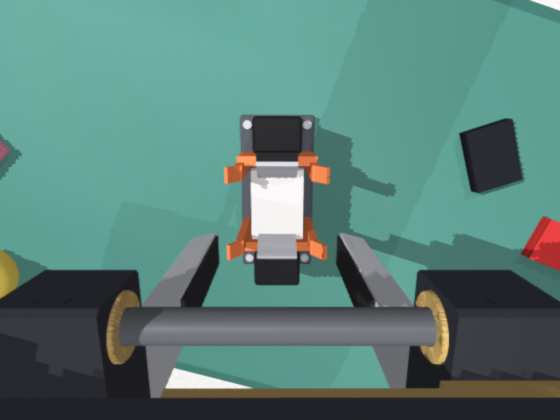

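The first tile is seated level, with its top at 60 mm (centre 53 mm). Now the second one.

>>> play_rows(motion=[0.13, 0, 0, 0, 0, 0, -1, 0.13, 0, 0, 0, 0, 0, -1, 0.13, 0, 0, 0, 0, 0, -1, 0.13, 0, 0, 0, 0, 0, -1, 0.13, 0, 0, 0, 0, 0, -1, 0.13, 0, 0, 0, 0, 0, -1, 0.13, 0, 0, 0, 0, 0, -1, 0, 0, 0, 0, 0.013, 0.039, -1, 0, 0, 0, 0, 0.013, 0.039, -1, 0, 0, 0, 0, 0.013, 0.039, -1, 0, 0, 0, 0, 0.013, 0.039, -1, 0, 0, 0, 0, 0.013, 0.039, -1, 0, 0, 0, 0, 0, 0, -1, 0, 0, 0, 0, 0, 0, -1])

```text
clock: 12.95
eef_pos: [594.1, 254.8, 149.6]
eef_rot: [2.414, 1.54, -2.961]
wrist_force: [-0.1, 0.1, -0.6]
finger_gap: 94.2
```

```bash
python3 - <<'E'
from h import *
plan([604,292,110],53.7)
E
```

```text
k 0 rotvec [-0.0287 -0.0223 -0.0205] shift mm [39.07 14.22 36.32] after-turn axes [39.59 13.99 35.85]
k 180 rotvec [ 3.1125 -0.0319  0.0348] shift mm [39.07 14.22 36.32] after-turn axes [ 39.59 -13.99 -35.85]
clock 12.95 pos [594.1 254.8 149.6] j [ 0.35  0.58  1.26  0.01  1.34 -0.56] F [-0.1  0.1 -0.6] gap 94.2
```

>>> play_rows(motion=[-0.029, -0.022, -0.02, 0.015, 0.007, 0.018, -1, 0, 0, 0, 0.015, 0.007, 0.018, -1, 0, 0, 0, 0, 0, 0, -1, 0, 0, 0, 0, 0, 0, -1])

```text
clock: 13.35
eef_pos: [603.7, 288.4, 116.9]
eef_rot: [2.754, 1.568, -2.594]
wrist_force: [0.7, -0.3, -0.6]
finger_gap: 93.9
```

```bash
python3 - <<'E'
from h import *
tile('wA','white2_center');plan([604,292,3],53.7)
E
```

```text
0.97 5138 z [12.3 13.7 14.9] [502.8 349.9] [60.2 44.5] 84.9 mean [503.  350.1  13.7]
place 0.71 [500.9 347.2   4.5]
place 0.69 [604.2 291.5   9.2]
k 0 rotvec [-0.0022 -0.0018 -0.0006] shift mm [114.59   1.97   2.99] after-turn axes [114.59   2.04   2.78]
k 180 rotvec [ 3.1394e+00 -1.0000e-03  2.9000e-03] shift mm [114.59   1.97   2.99] after-turn axes [114.59  -2.04  -2.78]
clock 13.5 pos [604.  288.6 117.6] j [ 0.39  0.64  1.23 -0.    1.27 -0.54] F [ 0.2 -0.3 -0.2] gap 94.0
```

View pics/wA.png

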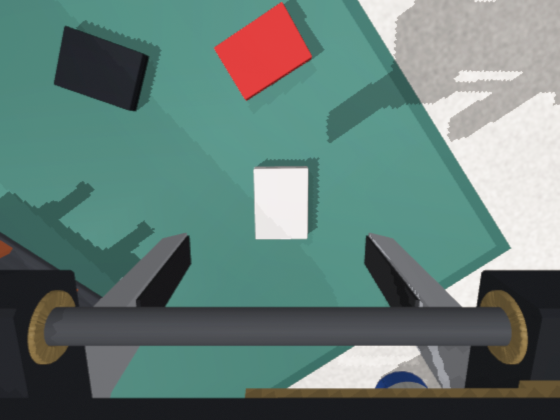

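The white tile is at (281,203), between the fingers. Red at (262,50) and black at (100,68) are clear. I measure it by colour in this view.

```bash
python3 - <<'E'
from h import *
z=np.load('pics/wA.npz');im=z['im'];p={k:z[k] for k in['fx','fy','cx','cy','T']}
m=np.zeros(im.shape[:2],bool);hsv=cv2.cvtColor(im,cv2.COLOR_BGR2HSV);m[160:245,245:315]=((hsv[...,1]<50)&(hsv[...,2]>150))[160:245,245:315]
P=cloud(z['d'],p,m);P=P[P[:,2]>9];q=cv2.minAreaRect(P[:,:2].astype(np.float32));print(len(P),q,P.mean(0))
plan([q[0][0],q[0][1],3],q[2])
E
```

```text
3754 ((605.0740966796875, 291.451416015625), (43.699588775634766, 59.92622375488281), 54.1236686706543) [604.46074515 291.97343731  13.78254334]
k 0 rotvec [-0.0096 -0.0018 -0.0006] shift mm [114.58   0.78   3.18] after-turn axes [114.59   0.83   2.98]
k 180 rotvec [ 3.132e+00 -1.000e-03  2.900e-03] shift mm [114.58   0.78   3.18] after-turn axes [114.59  -0.83  -2.98]
clock 13.5 pos [604.  288.6 117.6] j [ 0.39  0.64  1.23 -0.    1.27 -0.54] F [ 0.2 -0.3 -0.2] gap 94.0
```

>>> play_rows(motion=[-0.009, -0.002, 0, 0.025, 0.001, 0.003, -1, 0, 0, 0, 0.025, 0, 0, -1, 0, 0, 0, 0.02, 0, 0, -1, 0, 0, 0, 0.01, 0, 0, -1, 0, 0, 0, 0, 0, 0, -1, 0, 0, 0, 0, 0, 0, -1])

```text
clock: 14.1
eef_pos: [607.6, 288.8, 41.1]
eef_rot: [-0.493, 1.563, 0.448]
wrist_force: [-0.3, 1.1, 0.2]
finger_gap: 93.7
```

```bash
python3 - <<'E'
from h import *
plan([604.8,291.6,3],54)
E
```

```text
k 0 rotvec [-0.0019  0.0067  0.0036] shift mm [38.08  4.09  0.38] after-turn axes [38.09  3.95  0.64]
k 180 rotvec [ 3.1397  0.0057 -0.0106] shift mm [38.08  4.09  0.38] after-turn axes [38.09 -3.95 -0.64]
clock 14.1 pos [607.6 288.8  41.1] j [ 0.39  0.73  1.28  0.    1.13 -0.55] F [-0.3  1.1  0.2] gap 93.7
```

>>> play_rows(motion=[-0.002, 0.006, 0.0035, 0.012, 0.004, 0.0005, -1, 0, 0, 0, 0.01, 0, 0, -1, 0, 0, 0, 0.005, 0, 0, -1, 0, 0, 0, 0, 0, 0, -1, 0, 0, 0, 0, 0, 0, -1])

```text
clock: 14.6
eef_pos: [605.5, 292.2, 14.3]
eef_rot: [-0.461, 1.567, 0.482]
wrist_force: [1.2, -0.3, 0.8]
finger_gap: 94.1
```

```bash
python3 - <<'E'
from h import *
plan([604.8,291.6,3],54)
E
```

```text
k 0 rotvec [0.0003 0.003  0.0015] shift mm [11.26  0.21 -0.93] after-turn axes [11.26  0.2  -0.9 ]
k 180 rotvec [-3.1413e+00 -2.4000e-03  4.8000e-03] shift mm [11.26  0.21 -0.93] after-turn axes [11.26 -0.2   0.9 ]
clock 14.6 pos [605.5 292.2  14.3] j [ 0.4   0.76  1.29  0.    1.09 -0.55] F [ 1.2 -0.3  0.8] gap 94.1
```

>>> play_rows(motion=[0, 0.003, 0.0015, 0.006, 0, -0.001, -1, 0, 0, 0, 0.004, 0, 0, -1, 0, 0, 0, 0, 0, 0, -1, 0, 0, 0, 0, 0, 0, 1, 0, 0, 0, 0, 0, 0, 1, 0, 0, 0, 0, 0, 0, 1, 0, 0, 0, 0, 0, 0, 1, 0, 0, 0, 0, 0, 0, 1, 0, 0, 0, 0, 0, 0, 1, 0, 0, 0, 0, 0, 0, 1, 0, 0, 0, 0, 0, 0, 1], newtons=40)

```text
clock: 15.7
eef_pos: [605.4, 291.5, 4.4]
eef_rot: [-0.567, 1.57, 0.376]
wrist_force: [0.2, 1.1, 0.9]
finger_gap: 43.7
```

>>> play_rows(motion=[0, 0, 0, -0.02, 0, 0, 1, 0, 0, 0, -0.04, 0, 0, 1, 0, 0, 0, -0.045, 0, 0, 1, 0, 0, 0, -0.045, 0, 0, 1, 0, 0, 0, -0.02, 0, 0, 1, 0, 0, 0, 0, 0, 0, 1])

```text
clock: 16.3
eef_pos: [604.1, 291.0, 178.6]
eef_rot: [2.594, 1.568, -2.746]
wrist_force: [0.7, 0.7, -1.6]
finger_gap: 43.8
```

```bash
python3 - <<'E'
from h import *
plan([607,78,180],106.6)
E
```

```text
k 0 rotvec [-0.9178 -0.0018 -0.0029] shift mm [  -1.14 -127.46 -170.64] after-turn axes [  -1.4    58.08 -204.91]
k 180 rotvec [ 2.2238e+00 -3.4000e-03  2.2000e-03] shift mm [  -1.14 -127.46 -170.64] after-turn axes [ -1.4  -58.08 204.91]
clock 16.3 pos [604.1 291.  178.6] j [ 0.39  0.6   1.16 -0.    1.39 -0.55] F [ 0.7  0.7 -1.6] gap 43.8
```

>>> play_rows(motion=[-0.13, 0, 0, 0, 0, 0, 1, -0.13, 0, 0, 0, 0, 0, 1, -0.13, 0, 0, 0, 0, 0, 1, -0.13, 0, 0, 0, 0, 0, 1, -0.13, 0, 0, 0, 0, 0, 1, -0.13, 0, 0, 0, 0, 0, 1, -0.13, 0, 0, 0, 0, 0, 1, 0, 0, 0, 0, 0.01, -0.034, 1, 0, 0, 0, 0, 0.01, -0.034, 1, 0, 0, 0, 0, 0.01, -0.034, 1, 0, 0, 0, 0, 0.01, -0.034, 1, 0, 0, 0, 0, 0.01, -0.034, 1, 0, 0, 0, 0, 0.01, -0.034, 1, 0, 0, 0, 0, 0, 0, 1, 0, 0, 0, 0, 0, 0, 1])

```text
clock: 17.8
eef_pos: [603.9, 69.7, 151.5]
eef_rot: [1.519, 1.537, -2.871]
wrist_force: [-0.2, 0.2, -0.3]
finger_gap: 43.6
```

```bash
python3 - <<'E'
from h import *
s=read_state();im,d,p=mag('wn1');held(im,d,p,s)
plan([531.5,55.3,150],106.6)
E
```

```text
place 0.27 [531.9  57.7  53.3]
orange 2502 z [49.2 79.9 91.2] [529.8  54.7] [85.3 76.8] 16.5
orangetop 1372 z [79.4 86.3 91.6] [531.5  55.1] [72.  76.8] 16.4
all 2476 z [ 6.3  7.8 11.7] [529.1  54.7] [144.7  70.2] 16.4
all 12233 z [58.2 61.6 87.8] [524.4  53.5] [131.4  77.6] 16.5
9955 tool x [-15.7 -10.2  -9.3  -8.4   0.9] y [-28.6   4.2  29.8  30.1] z [-23.2  23.4]
k 0 rotvec [ 0.0345  0.001  -0.034 ] shift mm [ 4.32 73.41  8.71] after-turn axes [ 1.81 73.77  6.18]
k 180 rotvec [-3.1067e+00  5.2800e-02  1.6000e-03] shift mm [ 4.32 73.41  8.71] after-turn axes [  1.81 -73.77  -6.18]
clock 17.9 pos [604.   70.5 151.8] j [ 0.06  0.49  1.38 -0.01  1.3  -1.83] F [-0.1 -0.6 -0.7] gap 43.3
```

View pics/wn1.png

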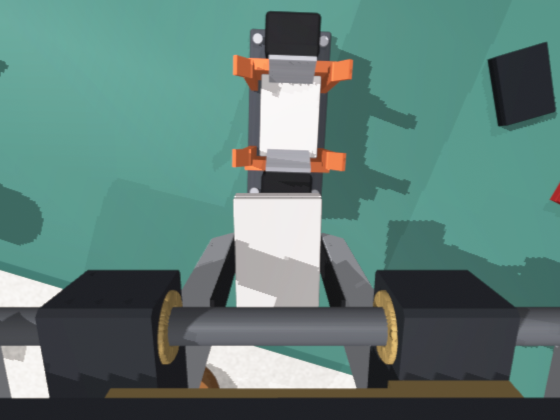

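>>> play_rows(motion=[0.034, 0.001, -0.034, 0, 0.02, 0.004, 1, 0, 0, 0, 0, 0.025, 0.002, 1, 0, 0, 0, 0, 0.022, 0, 1, 0, 0, 0, 0, 0.005, 0, 1, 0, 0, 0, 0, 0, 0, 1, 0, 0, 0, 0, 0, 0, 1])

```text
clock: 18.5
eef_pos: [531.4, 60.5, 150.3]
eef_rot: [-0.381, 1.57, 1.486]
wrist_force: [0.6, -0.3, -0.7]
finger_gap: 43.5
```

```bash
python3 - <<'E'
from h import *
plan([531.5,55.3,110],106.6)
E
```

```text
k 0 rotvec [0.0067 0.0009 0.0003] shift mm [40.3   1.46 -5.07] after-turn axes [40.31  1.41 -5.05]
k 180 rotvec [-3.1349e+00 -5.0000e-04  1.4000e-03] shift mm [40.3   1.46 -5.07] after-turn axes [40.31 -1.41  5.05]
clock 18.5 pos [531.4  60.5 150.3] j [ 0.04  0.32  1.63  0.    1.19 -1.82] F [ 0.6 -0.3 -0.7] gap 43.5
```

>>> play_rows(motion=[0.0065, 0.001, 0, 0.015, 0.002, -0.005, 1, 0, 0, 0, 0.01, 0.001, 0, 1, 0, 0, 0, 0.01, 0.001, 0, 1, 0, 0, 0, 0.005, 0, 0, 1, 0, 0, 0, 0, 0, 0, 1, 0, 0, 0, 0, 0, 0, 1])

```text
clock: 19.1
eef_pos: [531.6, 56.4, 108.0]
eef_rot: [-1.508, 1.57, 0.354]
wrist_force: [-0.0, -0.3, -0.3]
finger_gap: 43.4
```

```bash
python3 - <<'E'
from h import *
plan([531.5,55.3,92],106.6)
E
```

```text
k 0 rotvec [0.0021 0.0001 0.0008] shift mm [15.96  0.4  -1.01] after-turn axes [15.96  0.39 -1.01]
k 180 rotvec [-3.1395e+00 -1.3000e-03  1.0000e-04] shift mm [15.96  0.4  -1.01] after-turn axes [15.96 -0.39  1.01]
clock 19.1 pos [531.6  56.4 108. ] j [ 0.04  0.37  1.67  0.    1.1  -1.83] F [-0.  -0.3 -0.3] gap 43.4
```

>>> play_rows(motion=[0.002, 0, 0.001, 0.005, 0.0004, -0.001, 1, 0, 0, 0, 0.005, 0.0003, 0, 1, 0, 0, 0, 0.005, 0.0003, 0, 1, 0, 0, 0, 0.005, 0.0003, 0, 1, 0, 0, 0, 0.002, 0, 0, 1, 0, 0, 0, 0, 0, 0, 1])

```text
clock: 19.7
eef_pos: [531.0, 55.0, 84.8]
eef_rot: [-1.848, 1.57, 0.013]
wrist_force: [0.7, 0.6, 0.4]
finger_gap: 43.7
```

```bash
python3 - <<'E'
from h import *
plan([531.5,55.3,78],106.6)
shot('wrist','wn2')
E
```

```text
k 0 rotvec [-0.     -0.0003  0.001 ] shift mm [ 6.81 -0.61  0.15] after-turn axes [ 6.81 -0.61  0.15]
k 180 rotvec [3.1415e+00 1.6000e-03 5.0000e-04] shift mm [ 6.81 -0.61  0.15] after-turn axes [ 6.81  0.61 -0.15]
clock 19.7 pos [531.   55.   84.8] j [ 0.03  0.4   1.69 -0.    1.05 -1.83] F [0.7 0.6 0.4] gap 43.7
```

View pics/wn2.png

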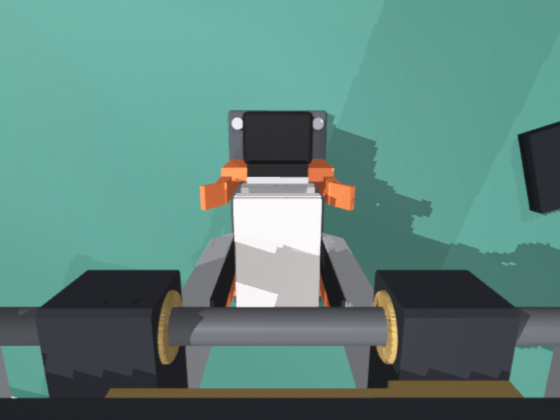

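>>> play_rows(motion=[0, 0, 0.001, 0.004, -0.0003, 0, 1, 0, 0, 0, 0.004, 0, 0, 1, 0, 0, 0, 0.004, 0, 0, 1, 0, 0, 0, 0.004, 0.0003, 0, 1, 0, 0, 0, 0.004, 0.0003, 0, 1])

```text
clock: 20.25
eef_pos: [533.0, 55.1, 66.2]
eef_rot: [-1.85, 1.564, 0.011]
wrist_force: [1.1, -0.7, 8.1]
finger_gap: 43.9
```

```bash
python3 - <<'E'
from h import *
plan([531.5,55.3,43],106.6)
E
```

```text
k 0 rotvec [-0.0001 -0.0018  0.0063] shift mm [23.17  1.53  0.71] after-turn axes [23.18  1.38  0.67]
k 180 rotvec [3.1415e+00 1.0000e-02 2.9000e-03] shift mm [23.17  1.53  0.71] after-turn axes [23.18 -1.38 -0.67]
clock 20.25 pos [533.   55.1  66.2] j [ 0.03  0.42  1.7  -0.    1.01 -1.83] F [ 1.1 -0.7  8.1] gap 43.9
```

>>> play_rows(motion=[0, -0.002, 0.006, 0.004, 0.0014, 0.0006, 1, 0, 0, 0, 0.004, 0.0003, 0, 1, 0, 0, 0, 0.004, 0.0003, 0, 1, 0, 0, 0, 0.004, 0.0003, 0, 1])

```text
clock: 20.65
eef_pos: [531.8, 55.2, 49.9]
eef_rot: [-1.663, 1.567, 0.198]
wrist_force: [1.3, 1.7, 2.7]
finger_gap: 43.5
```

```bash
python3 - <<'E'
from h import *
plan([531.5,55.3,43],106.6)
E
```

```text
k 0 rotvec [-0.0001 -0.0003  0.0034] shift mm [6.88 0.28 0.22] after-turn axes [6.88 0.25 0.21]
k 180 rotvec [3.1415e+00 5.3000e-03 5.0000e-04] shift mm [6.88 0.28 0.22] after-turn axes [ 6.88 -0.25 -0.21]
clock 20.65 pos [531.8  55.2  49.9] j [ 0.03  0.45  1.71  0.    0.98 -1.83] F [1.3 1.7 2.7] gap 43.5
```

>>> play_rows(motion=[0, 0, 0.003, 0.004, 0.0003, 0, 1, 0, 0, 0, 0.003, 0, 0, 1, 0, 0, 0, 0, 0, 0, 1, 0, 0, 0, 0, 0, 0, 1])

```text
clock: 21.05
eef_pos: [531.3, 55.1, 41.5]
eef_rot: [1.844, 1.57, -2.579]
wrist_force: [0.8, -0.2, 2.6]
finger_gap: 43.6
```

```bash
python3 - <<'E'
from h import *
plan([531.5,55.3,43],106.6)
im,d,p=shot('wrist','wn3');held(im,d,p,read_state())
E
```

```text
k 0 rotvec [-0.0001 -0.0001 -0.0005] shift mm [-1.55 -0.23  0.19] after-turn axes [-1.55 -0.23  0.19]
k 180 rotvec [ 3.1415e+00 -8.0000e-04  2.0000e-04] shift mm [-1.55 -0.23  0.19] after-turn axes [-1.55  0.23 -0.19]
clock 21.05 pos [531.3  55.1  41.5] j [ 0.03  0.46  1.72 -0.    0.96 -1.83] F [ 0.8 -0.2  2.6] gap 43.6
9884 tool x [-39.8 -28.5  -9.5  -8.5  33.9] y [-28.7   3.2  38.3  38.9] z [-30.8  23.5]
```

View pics/wn3.png

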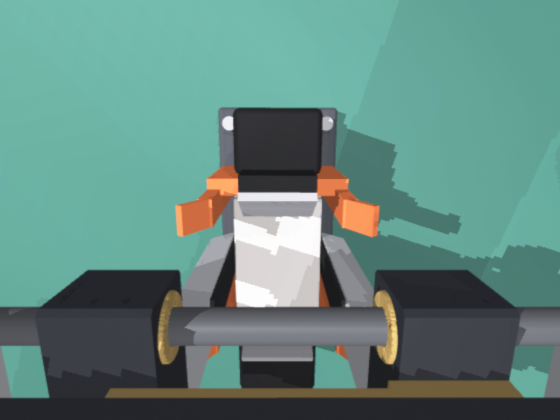

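The lip overlaps the tile's end, and the tile top is at 51 mm. I release and retreat.

>>> play_rows(motion=[0, 0, 0, 0, 0, 0, -0.35, 0, 0, 0, 0, 0, 0, -0.35, 0, 0, 0, 0, 0, 0, -0.35, 0, 0, 0, 0, 0, 0, -0.35, 0, 0, 0, 0, 0, 0, -0.35])

```text
clock: 21.6
eef_pos: [530.2, 54.9, 40.8]
eef_rot: [1.464, 1.567, -2.959]
wrist_force: [-0.3, 0.5, -0.5]
finger_gap: 63.7
```

>>> play_rows(motion=[0, 0, 0, -0.01, 0, 0, -0.35, 0, 0, 0, -0.02, 0, 0, -0.35, 0, 0, 0, -0.03, 0, 0, -0.35, 0, 0, 0, -0.03, 0, 0, -0.35, 0, 0, 0, -0.03, 0, 0, -0.35, 0, 0, 0, 0, -0.03, 0, -0.35, 0, 0, 0, 0, -0.03, 0, -0.35, 0, 0, 0, 0, 0, 0, -0.35, 0, 0, 0, 0, 0, 0, -0.35])

```text
clock: 22.5
eef_pos: [589.4, 72.6, 172.4]
eef_rot: [-2.599, 1.57, -0.739]
wrist_force: [-1.0, 0.1, -0.3]
finger_gap: 62.8
```

```bash
python3 - <<'E'
from h import *
im,d,p=shot('wrist','wn4');inmag(d,p)
print(read_state()['eef_pos'],read_state()['wrist_force'])
im,d,p=shot('side','s4');inmag(d,p)
cv2.imwrite('pics/s4c.png',np.hstack([cv2.resize(im[110:250,210:350],(400,400)),cv2.resize(cv2.imread('pics/wn4.png')[0:260,150:410],(400,400))]))
E
```

```text
(-22, -12) 581 [58.9 59.8 60.7]
(-12, -4) 449 [58.9 59.9 60.8]
(-4, 4) 455 [58.8 59.7 60.7]
(4, 12) 448 [59.  59.9 60.8]
(12, 22) 557 [58.8 59.8 60.6]
[589.31315114  72.53662123 172.53570191] [ 0.20825368 -0.57857825 -0.38804283]
(-22, -12) 9 [59.1 59.5 60.2]
(-12, -4) 19 [58.2 59.6 60.8]
(-4, 4) 33 [57.6 59.2 60.5]
(4, 12) 38 [38.  59.5 60.4]
(12, 22) 67 [  7.3  59.5 364.9]
```

View pics/s4c.png

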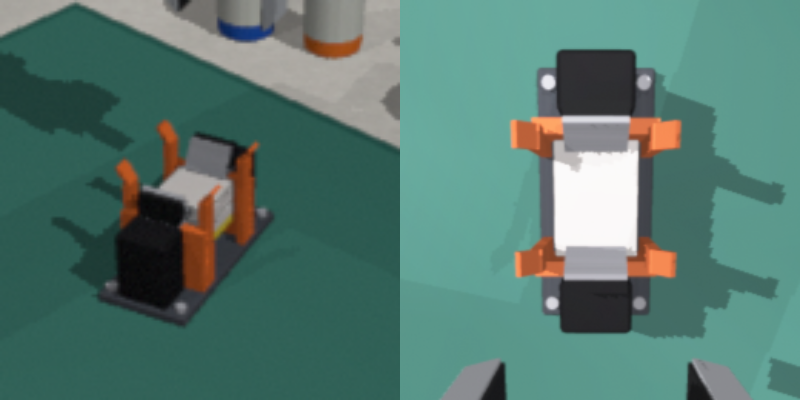

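View pics/s4.png

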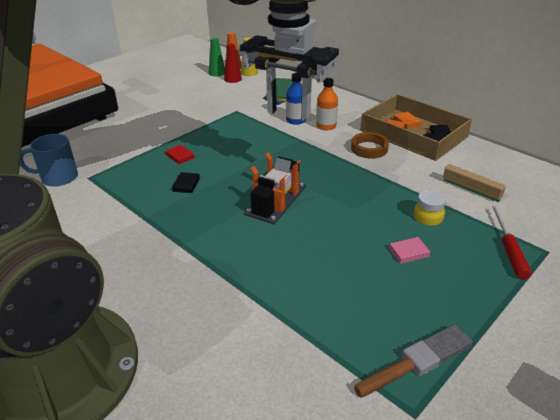

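Both tiles are stacked in the magazine. The top one is level at 60 mm under both lips, and the black, red and pink tiles are untouched.

```bash
python3 -c "
from cell import *
print(sign_off())"
```

```text
the job is handed in; nothing more can be done
None
```

Both white tiles are in the orange magazine, loaded one at a time, and the job was handed in at about 22.6 s of the 72 s allowed. I loaded the one near the pink tile first, then the one near the red tile.

- **Seating:** after each release, the top face measured level at about 60 mm in the wrist view, so that tile's centre is at 53 mm under both lips. The last side picture shows the two tiles stacked above the yellow floor. I did not measure the lower tile's height separately.
- **Force:** the highest reading between steps was about 8 N, while pushing the second tile down.
- **Other tiles:** black, red and pink lie where they were, and the gripper was clear of everything at hand-in.
- **Disagreements:** the networks also reported the pink and red look-alikes as white tiles, so I chose by colour. The top and side cameras' estimates of the magazine's centre differed by about 3 mm, so I used the wrist view, where the base measured 149 x 70 mm against the stated 150 x 70 mm. The top camera's height check after the first tile was blocked by the arm.

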